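# Rock a stuck tube block out of the dry-bath heater

## Robot

A 7-joint arm with a two-finger parallel gripper is mounted at the origin on the work surface. World frame = base frame: x ahead of the robot, y to its left, z up, the work surface at z = 0. Lengths are in m, angles in rad, forces in N, time in s.
With the tool pointing down it reaches from about 0.35 to 0.9 m from the base axis. Payload 8.1 kg.
Tool frame: the origin (TCP) lies at the very end of the fingers, on their centre line; the grasp point (between the pads) lies 19 mm behind it; z points along the fingers, y is the line along which they close (so a half turn about z gives the same grasp; the last joint's range is limited). The gripper opens to 85 mm and grips with 20 to 120 N. Pads are 22 mm wide; open, the fingers measure 114 mm over their backs; the gripper's body (76 mm by 85 mm) begins 54 mm behind the grasp point. The pads swing forward as they close: fully open they stand 13 mm farther back than shut.
Start: joints at [-1.44, 0.434, 0.025, 1.573, -0.012, 1.134, -0.075], TCP at [0.145, 0.608, 0.231] pointing down, gripper open.
Joint ranges: [-2.62, 2.62], [-0.44, 2.09], [-1.27, 1.32], [0.08, 2.57], [-1.32, 4.46], [0.12, 2], [-2.74, 2.74]. Speed limits (rad/s): [2.22, 2.22, 3.01, 3.01, 3.14, 3.14, 3.14].

## Interface

Orientations are given as a rotation vector (axis times angle).
In Python, from plant import * gives the robot as it stands.
- The arm moves only by the tool play_rows, never from a script. Its arguments are lists of equal length, an entry for each row: "gripper": the closure, from 0 (fully open) to 1 (shut); "offset": the shift along the world's x, y, z in m, a list of three; "turn": the turn about the world's z in degrees. A call has 1 to 5 rows; each row shifts and turns the commanded pose from where the row before left it; what a row does not reach is not made up. A row lasts 1/8 s, in which the tool goes at most 62.5 mm and 10.7 degrees, less where a joint would pass 70% of its speed; a pose out of reach is approached as far as the arm can. A call is refused whole if a number of a shift passes 0.0625 or a number of a turn 10.7, either way. A call with a gripper value outside its range is refused whole. The fingers move at their own pace and stop on an object; "squeeze" is the grip in N (left out, the last holds). Time passes only in rows, so rows that do not move let the fingers close. It gives the time, the measured TCP pose, the force, the opening and the grip force at its end, in the units of the state.
- sense(): the state, without advancing time (a new reading comes with each control period).
- snapshot(name): name is "scene" or "top"; returns a dict with "img" (400x640x3 uint8, red, green, blue), "z_map" (400x640 float32, m along the optical axis (not along the pixel's ray), 0 where there is no reading), "fovy" (degrees; the focal length in pixels is half the picture's height over the tangent of half this angle, whatever the lens; pixels are square), "cx", "cy" (the principal point, pixels), "world_from_camera" (4x4, takes a point from camera to world coordinates). Camera axes: x right, y down, z forward; pixel columns grow to the right and rows downward; lengths in m; the calibration is good to about 2 mm. A picture is of the moment at which its call begins.
- job_done(): hands the job in; it is judged then, once.
The state is a dict: "time": time; "joints": joint angles; "dq": joint speeds; "tau": joint torques, N m; "tcp_pos": TCP position; "tool_rot": TCP orientation; "force": force on the tool from outside, world axes, zero at the start; "moment": the same for the moment, N m; "grip_width": opening from 0.0 (shut) to 1.0 (fully open); "finger_force": force on a finger pad.
Only numpy, scipy, OpenCV 4.12 (cv2) and the standard library are available. Lean on these libraries where they do the work, as an engineer would, in place of code of your own. Each camera call takes 0.05 s, during which the arm holds its last target. There are 200 camera calls.

## Task

The aluminium tube block with the four large bores has stuck in its well of the dry-bath heater. Take it by its upright grip and, while it is still in the well, rock it free: tip the grip clearly (about 8 degrees) towards the heater's dial end, then about as far the opposite way, working it up as you go and repeating if need be. The job ends with the block still in the gripper: finish holding it level and steady, about 15 mm clear above its own well, never having raised it much higher than that, and leave the other block, the jar and the slide box where they are.

Things in the scene. Friction and masses are not known exactly. Their poses are not given: they have to be found in the camera images.
- heater: Grey dry-bath heater fixed to the bench, 210 (x) x 150 (y) x 65 mm high, flat top. Origin on the bench midway between its two wells, which lie side by side along x; z up; y points to its dial end: a lower grey panel from y = 75 to 137 mm, 50 mm high, with a round black dial (38 mm across, top 66 mm above the bench), display and switch.
- well_a (a point): Centre of the mouth of one well, level with the heater's top, 65 mm above the bench, 50 mm to the -x side of its origin; axes as the heater's. Well 48 (x) x 74 (y) x 24 mm deep. In each end wall (-y, +y) a steel bar, sprung inwards with about 30 N, 7 mm below the mouth, rubs on the block's end and holds it by friction (about 18 N an end); an end raised about 20 mm off the well floor is free.
- well_b (a point): Centre of the mouth of the other well, of the same size and with the same sprung bars, level with the heater's top, 50 mm to the +x side of its origin.
- block_grip (a point): Grasp point of the stuck block: on its axis, half-way up the part of the grip to be held, 67 mm above the block's underside, 27 mm above its top face, 18 mm below the grip's top; z up along the grip. The grip is an upright aluminium bar on the middle of the block, 30 (x) x 20 (y) x 45 mm high.
- block: The stuck block: plain aluminium, FOUR LARGE bores (17 mm) in its top, 46 (x) x 70 (y) x 40 mm high plus its grip, about 0.35 kg. Origin at the centre of its underside. Starts on the floor of either well, axes parallel to the heater's, with 2 mm play at each y end and 1 mm at each x side: low in the well it can tip only towards +y or -y, up to about 0.2 rad.
- other_grip (a point): The same point on the grip of the other block.
- other: The other block, same size, grip and metal, but with sixteen small bores (6 mm), seated in the other well. Origin at the centre of its underside. Leave it alone.
- jar: Bystander: amber glass jar with a white cap, 56 mm across, 85 mm high, standing on the bench off the heater's -y end. Origin at the centre of its underside.
- slidebox: Bystander: flat blue slide box, 87 x 102 x 34 mm high, on the bench off the heater's dial end. Origin at the centre of its underside.
Not all that is in view belongs to the job. What is shaped like the block but yellow is not meant.

How it is judged:
By the outcome, as a careful person would: the job done as asked, in the order asked, and still so for the second after the job is handed in, while the arm keeps its last pose, push and grip.
It also fails if it takes over 42 s, if anything falls off the work surface, if the arm or the gripper's body presses on something with over 40 N, if the wrist force passes 120 N, or if a joint passes its speed limit or range.

## Working session

There is one attempt and no reset: what is moved stays moved. The work goes in short steps, Python scripts to look and compute and a tool call to move; the robot and the scene stay as the last step left them, time stands still between calls to the robot, and variables do not carry over. Pictures are saved under pics/ and viewed, at most 10 in all, crops included, and the job is handed in when it is done.

Besides the shell and the picture viewer there is one more tool, called after "Call:" by a JSON object that holds its "api" and its "payload". play_rows: Moves the arm, as the interface text tells. Its arguments: {"type":"object","properties":{"gripper":{"type":"array","items":{"type":"number"}},"offset":{"type":"array","items":{"type":"array","items":{"type":"number"}}},"turn":{"type":"array","items":{"type":"number"}},"squeeze":{"type":"number"}},"required":["gripper","offset","turn"]}

```bash
mkdir -p pics; ls; python3 - <<'E'
from plant import *
import cv2,numpy as np
s=sense();print(s)
for n in("scene","top"):
    d=snapshot(n);cv2.imwrite(f"pics/{n}0.png",d["img"][:,:,::-1]);np.savez(f"{n}0.npz",**d)
    print(n,d["fovy"],d["cx"],d["cy"],d["world_from_camera"])
E
```

```text
pics
{'time': 0.0, 'joints': array([-1.43963555,  0.435258  ,  0.02497905,  1.57411337, -0.01158084,
        1.1339693 , -0.07508717]), 'dq': array([-0.00136915, -0.00034048, -0.00083221, -0.0006248 ,  0.00043108,
        0.00072851, -0.0001928 ]), 'tau': array([-2.99472924e-05, -6.70470428e+01,  1.02497611e+00, -3.16204333e+01,
        1.55233615e-02,  1.27123942e-02,  4.73531861e-05]), 'tcp_pos': array([0.14472164, 0.60749478, 0.23049799]), 'tool_rot': array([-3.66437619e-01, -3.12012639e+00,  2.51836487e-03]), 'force': array([-0.05096196, -0.20566222,  0.12301155]), 'moment': array([-0.0088185 , -0.06212481, -0.02992854]), 'finger_force': 0.0, 'grip_width': 1.0028933338169814}
scene 42.573579954588084 326.13329541374094 203.90635417804313 [[ 0.21246377  0.72934205 -0.65032248  1.45811598]
 [ 0.97711524 -0.15159292  0.14921597 -0.16272175]
 [ 0.0102452  -0.66714299 -0.74485923  1.08417469]
 [ 0.          0.          0.          1.        ]]
top 48.97359894267782 314.106024144016 191.88737005301633 [[ 0.02602248 -0.98132217  0.19060331  0.38914069]
 [-0.99953157 -0.0224694   0.02077914  0.00687815]
 [-0.01610829 -0.19105475 -0.9814472   1.14310774]
 [ 0.          0.          0.          1.        ]]
```

View pics/scene0.png

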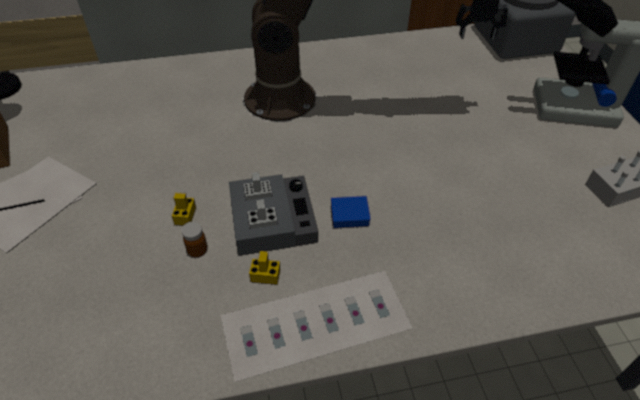

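View pics/top0.png

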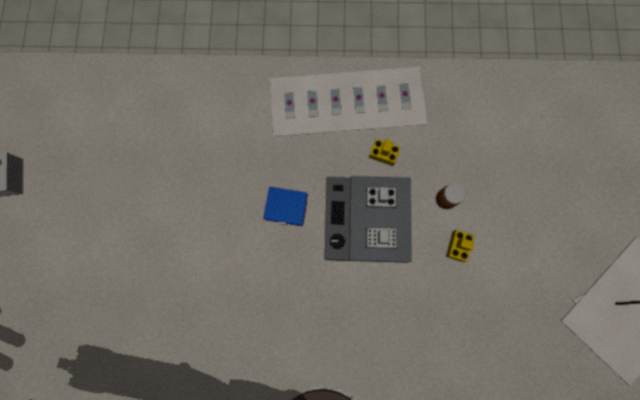

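The stuck-block candidates are:
- The grey block with four large bores, at top (381,197) and scene (262,213). It fits the description.
- The grey block with sixteen small bores, at top (381,238). This is the other block.
- The yellow look-alikes at top (384,151) and (461,245), which are not meant.

The dial end is on the left in the top view, towards world +y. Next I'll confirm in a crop and measure.

```bash
cat > h.py <<'E'
import numpy as np,cv2
def cloud(d):
    z=d["z_map"];h,w=z.shape;f=h/2/np.tan(np.radians(float(d["fovy"]))/2)
    v,u=np.mgrid[:h,:w].astype(float)
    p=np.stack([(u-d["cx"])/f*z,(v-d["cy"])/f*z,z],-1)
    T=d["world_from_camera"];return p@T[:3,:3].T+T[:3,3]
def plane(d,u,v,zw):
    f=200/np.tan(np.radians(float(d["fovy"]))/2);T=d["world_from_camera"]
    r=T[:3,:3]@np.array([(u-d["cx"])/f,(v-d["cy"])/f,1]);o=T[:3,3];return o+r*(zw-o[2])/r[2]
E
python3 - <<'E'
from h import *
for n,(x,y,u,v) in dict(top=(310,165,425,270),scene=(220,165,330,260)).items():
    d=np.load(n+"0.npz");P=cloud(d);Z=P[...,2]
    roi=np.zeros(Z.shape,bool);roi[y:v,x:u]=1
    for nm,lo,hi in(("heatertop",.058,.070),("panel",.044,.056),("blocktop",.077,.088),("grip",.118,.135)):
        m=(roi&(Z>lo)&(Z<hi)).astype(np.uint8)
        for c in range(1,(cc:=cv2.connectedComponentsWithStats(m))[0]):
            if cc[2][c,4]<12: continue
            q=P[cc[1]==c];r=cv2.minAreaRect(q[:,:2].astype(np.float32)*1000)
            print(n,nm,cc[2][c,4],"pix",cc[3][c].round(),"mean",q.mean(0).round(4),"rect",np.round(r[0],1),np.round(r[1],1),round(r[2],1))
a=np.load("top0.npz")["img"][165:275,315:425,::-1];b=np.load("scene0.npz")["img"][165:275,220:330,::-1]
cv2.imwrite("pics/crop0.png",cv2.resize(np.hstack([a,b]),None,fx=3.6,fy=3.6,interpolation=cv2.INTER_CUBIC))
E
```

```text
top heatertop 3963 pix [381. 219.] mean [ 0.5359 -0.1358  0.0655] rect [ 539.  -136.6] [150.4 210.6] 89.7
top heatertop 183 pix [337. 240.] mean [ 0.4789 -0.0298  0.0663] rect [478.9 -29.4] [36.4 34.3] 0.6
top panel 1833 pix [338. 216.] mean [ 0.5418 -0.0307  0.0506] rect [539.3 -30.6] [ 62.3 210.2] 89.7
top blocktop 368 pix [381. 197.] mean [ 0.5863 -0.1342  0.0818] rect [ 588.4 -135.5] [68.5 46.4] 89.1
top blocktop 410 pix [381. 237.] mean [ 0.4872 -0.1346  0.0817] rect [ 488.5 -135.9] [70.4 45.4] 89.5
top grip 115 pix [384. 193.] mean [ 0.5878 -0.136   0.126 ] rect [ 588.2 -136.1] [19.4 29.5] 90.0
top grip 117 pix [384. 235.] mean [ 0.4889 -0.1356  0.1264] rect [ 488.9 -135.8] [28.7 19.2] 0.4
scene heatertop 2120 pix [261. 210.] mean [ 0.5548 -0.1315  0.067 ] rect [ 538.6 -129.1] [153.5 216.5] 89.7
scene heatertop 97 pix [296. 185.] mean [ 0.4831 -0.025   0.0659] rect [480.4 -25.3] [35.9 37.8] 73.3
scene heatertop 13 pix [303. 223.] mean [ 0.6151 -0.0313  0.0588] rect [615.5 -32.3] [13.5 10.9] 62.0
scene panel 1196 pix [296. 212.] mean [ 0.5688 -0.0393  0.0523] rect [539.3 -99. ] [210.3 216.2] 89.6
scene blocktop 287 pix [257. 189.] mean [ 0.4933 -0.1311  0.0837] rect [ 489.4 -130.7] [69.7 51.3] 88.9
scene blocktop 331 pix [262. 217.] mean [ 0.5933 -0.1321  0.0836] rect [ 588.6 -131.1] [69.9 53.5] 89.6
scene blocktop 37 pix [264. 255.] mean [ 0.7166 -0.1441  0.086 ] rect [ 716.8 -145. ] [19.6 24.7] 74.2
scene grip 81 pix [256. 177.] mean [ 0.492  -0.1309  0.1275] rect [ 490.  -130.8] [19.7 33.1] 89.2
scene grip 89 pix [261. 205.] mean [ 0.5915 -0.131   0.1273] rect [ 588.5 -131.2] [19.5 31.8] 89.0
```

View pics/crop0.png

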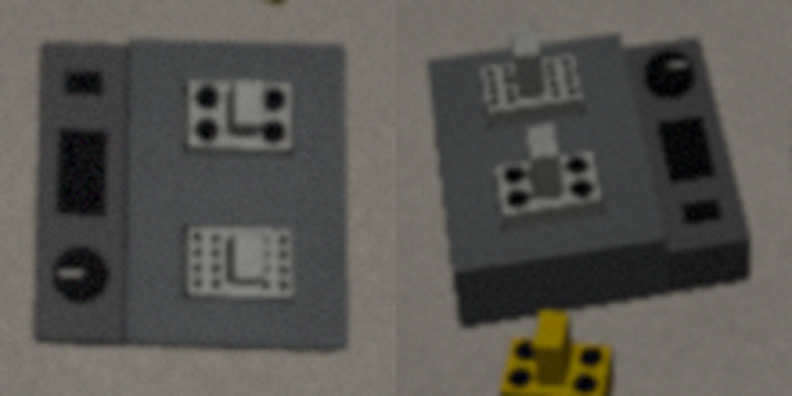

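The crop confirms it: four large bores on the block at larger x, so it sits in well_b. The grip is at about (0.588, -0.134), with its top at 0.126. That puts the grasp height at 0.108 and the TCP at 0.089, which agrees with the sizes given. The fingers will close along x so the block can pivot between the pads.

Call:
{"api": "play_rows", "payload": {"gripper": [0,0,0,0,0], "offset": [[0.0295,-0.0494,0],[0.0295,-0.0494,0],[0.0295,-0.0494,0],[0.0295,-0.0494,0],[0.0295,-0.0494,0]], "turn": [-6.9,-6.9,-6.9,-6.9,-6.9]}}

```text
time: 0.72
tcp_pos: [0.293, 0.3591, 0.2312]
tool_rot: [-1.281, -2.868, 0.0]
force: [0.8, 0.4, 0.1]
grip_width: 0.998
finger_force: 0.0
```

Call:
{"api": "play_rows", "payload": {"gripper": [0,0,0,0,0], "offset": [[0.0295,-0.0494,0],[0.0295,-0.0494,0],[0.0295,-0.0494,0],[0.0295,-0.0494,0],[0.0295,-0.0494,0]], "turn": [-6.9,-6.9,-6.9,-6.9,-6.9]}}

```text
time: 1.35
tcp_pos: [0.4403, 0.1123, 0.2314]
tool_rot: [-2.074, -2.36, -0.001]
force: [0.9, 1.0, 0.4]
grip_width: 0.997
finger_force: 0.0
```

Call:
{"api": "play_rows", "payload": {"gripper": [0,0,0,0,0], "offset": [[0.0295,-0.0494,0],[0.0295,-0.0494,0],[0.0295,-0.0494,0],[0.0295,-0.0494,0],[0,0,0]], "turn": [-6.9,-6.9,-6.9,-6.9,0]}}

```text
time: 1.98
tcp_pos: [0.5587, -0.0887, 0.2311]
tool_rot: [2.578, 1.79, -0.003]
force: [0.3, 0.2, -1.4]
grip_width: 0.998
finger_force: 0.0
```

Call:
{"api": "play_rows", "payload": {"gripper": [0,0,0,0,0], "offset": [[0.0148,-0.0226,-0.02],[0.0145,-0.0227,-0.02],[0,0,-0.02],[0,0,-0.02],[0,0,0]], "turn": [10,10,0,0,0]}}

```text
time: 2.6
tcp_pos: [0.5858, -0.1277, 0.1498]
tool_rot: [-2.218, -2.22, 0.003]
force: [0.2, 0.4, 0.5]
grip_width: 1.0
finger_force: 0.0
```

```bash
python3 - <<'E'
from plant import *
from h import *
from scipy.spatial.transform import Rotation as R
s=sense();print(s["tcp_pos"],R.from_rotvec(s["tool_rot"]).as_matrix().round(4),s["joints"].round(2))
d=snapshot("scene");cv2.imwrite("pics/s1.png",cv2.resize(d["img"][120:270,200:400,::-1],None,fx=4,fy=4))
E
```

```text
[ 0.58578385 -0.12771685  0.14979526] [[-1.1e-03  1.0e+00 -3.6e-03]
 [ 1.0e+00  1.1e-03  9.0e-04]
 [ 9.0e-04 -3.6e-03 -1.0e+00]] [-0.26  0.51  0.57  1.77 -0.33  0.96  0.44]
```

View pics/s1.png

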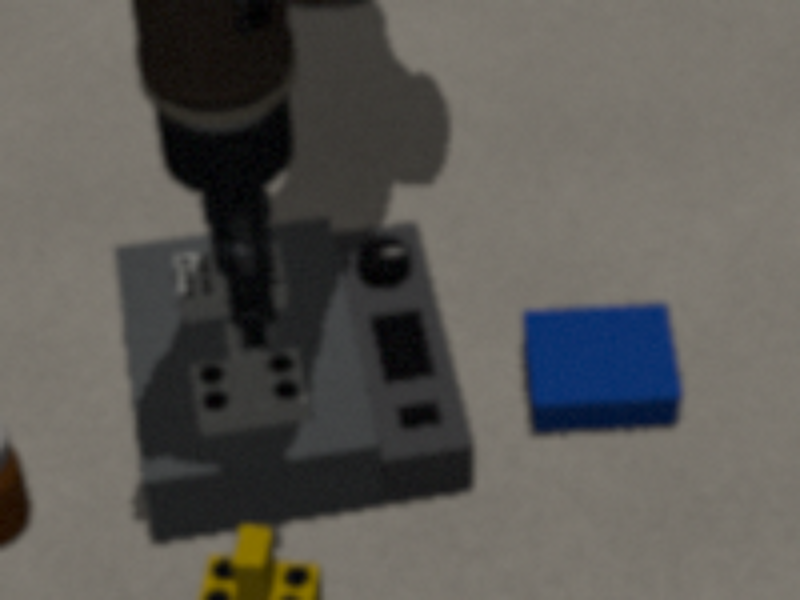

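Call:
{"api": "play_rows", "payload": {"gripper": [0,0,0,0,0], "offset": [[0.0022,-0.0063,0],[0,0,-0.02],[0,0,-0.02],[0,0,-0.02],[0,0,0]], "turn": [0,0,0,0,0]}}

```text
time: 3.28
tcp_pos: [0.5889, -0.1353, 0.091]
tool_rot: [-2.221, -2.221, 0.001]
force: [0.2, 0.0, 0.8]
grip_width: 1.002
finger_force: 0.0
```

Call:
{"api": "play_rows", "payload": {"gripper": [0.3,0.45,0.6,0.8,1.0], "offset": [[0,0,0],[0,0,0],[0,0,0],[0,0,0],[0,0,0]], "turn": [0,0,0,0,0], "squeeze": 60}}

```text
time: 3.9
tcp_pos: [0.5884, -0.1353, 0.092]
tool_rot: [-2.221, -2.22, 0.0]
force: [-5.5, 0.8, 9.1]
grip_width: 0.342
finger_force: 61.0
```

Call:
{"api": "play_rows", "payload": {"gripper": [1,1,1,1,1], "offset": [[0,0,0],[0,0.0025,0.001],[0,0.0025,0.001],[0,0.0025,0.001],[0,0.0025,0.001]], "turn": [0,0,0,0,0], "squeeze": 90}}

```text
time: 4.53
tcp_pos: [0.5881, -0.1304, 0.0942]
tool_rot: [2.223, 2.215, -0.009]
force: [2.6, -17.9, -15.7]
grip_width: 0.34
finger_force: 90.7
```

```bash
cat > m.py <<'E'
from plant import *
from h import *
import sys
# tilt: fit plane to visible block-top points in scene & top view (heater frame ~ world)
def tilt(save=None,zlo=.075,zhi=.135):
    s=sense();print("tcp",s["tcp_pos"].round(4),"F",s["force"].round(1),"M",s["moment"].round(2),"t",round(s["time"],2))
    for n in("scene","top"):
        d=snapshot(n);P=cloud(d);g=d["img"].astype(int)
        m=(abs(P[...,0]-.600)<.022)&(abs(P[...,1]+.134)<.055)&(P[...,2]>zlo)&(P[...,2]<zhi)&(g.max(2)-g.min(2)<40)
        q=P[m]
        for _ in range(60):
            if len(q)<15:break
            A=np.c_[q[:,0]-.588,q[:,1]+.134,np.ones(len(q))]
            if _==0:
                rng=np.random.default_rng(0);b=0
                for k in range(800):
                    i=rng.choice(len(q),3,False)
                    try:c=np.linalg.solve(A[i],q[i,2])
                    except Exception:continue
                    if abs(c[0])>.15 or abs(c[1])>.35:continue
                    k=abs(A@c-q[:,2])<.0022
                    if k.sum()>b:b=k.sum();K=k
            c=np.linalg.lstsq(A[K],q[K,2],rcond=None)[0];K=abs(A@c-q[:,2])<.0025
        print(n,len(q),K.sum(),"tilt to +y deg",np.degrees(np.arctan(-c[1])).round(1),"xslope",np.degrees(np.arctan(c[0])).round(1),"top z at axis",c[2].round(4),"y range",q[K][:,1].min().round(4),q[K][:,1].max().round(4))
        if save: cv2.imwrite(f"pics/{save}_{n}.png",cv2.resize(d["img"][150:270,200:330,::-1] if n=="scene" else d["img"][160:275,315:440,::-1],None,fx=5,fy=5))
if __name__=="__main__":tilt(*sys.argv[1:2])
E
python3 m.py a
```

```text
tcp [ 0.5881 -0.1304  0.0942] F [  2.6 -17.9 -15.7] M [-4.08 -0.47  0.11] t 4.53
scene 333 173 tilt to +y deg 3.4 xslope -0.7 top z at axis 0.0866 y range -0.1635 -0.0939Traceback (most recent call last):
  File "m.py", line 26, in <module>
    if __name__=="__main__":tilt(*sys.argv[1:2])
                            ~~~~^^^^^^^^^^^^^^^^
  File "m.py", line 24, in tilt
    print(n,len(q),K.sum(),"tilt to +y deg",np.degrees(np.arctan(-c[1])).round(1),"xslope",np.degrees(np.arctan(c[0])).round(1),"top z at axis",c[2].round(4),"y range",q[K][:,1].min().round(4),q[K][:,1].max().round(4))
                                                                                                                                                                        ~^^^
IndexError: boolean index did not match indexed array along axis 0; size of axis is 0 but size of corresponding boolean axis is 333
```

View pics/a_scene.png

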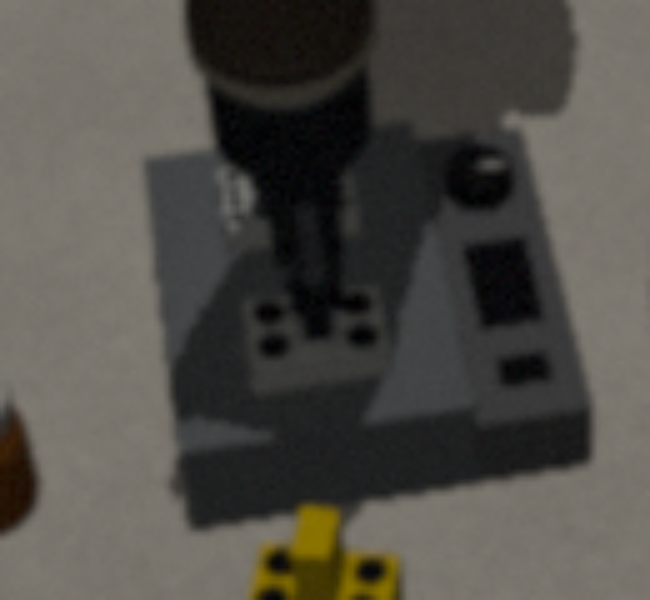

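The scene view shows the fingers holding the grip at crop (315,290) and the block tipping towards the dial. The top view is occluded, so I'll use the scene view only.

Call:
{"api": "play_rows", "payload": {"gripper": [1,1,1,1,1], "offset": [[0,0.0025,0.001],[0,0.0025,0.001],[0,0.0025,0.001],[0,0.001,0.0005],[0,0,0]], "turn": [0,0,0,0,0]}}

```text
time: 5.25
tcp_pos: [0.5879, -0.1255, 0.0968]
tool_rot: [2.223, 2.209, -0.014]
force: [5.9, -26.7, -31.4]
grip_width: 0.334
finger_force: 91.9
```

```bash
sed -i 's/for n in("scene","top"):/for n in("scene",):/' m.py; python3 m.py; python3 - <<'E'
import m,numpy as np
m.snapshot=lambda n:np.load(n+"0.npz");m.tilt()
E
```

```text
tcp [ 0.5879 -0.1255  0.0968] F [  5.9 -26.7 -31.4] M [-5.94 -1.49  0.19] t 5.25
scene 359 172 tilt to +y deg 7.1 xslope -3.8 top z at axis 0.0893 y range -0.1616 -0.0926
tcp [ 0.5878 -0.1255  0.0968] F [  5.7 -27.3 -31.4] M [-5.93 -1.49  0.16] t 5.3
scene 428 185 tilt to +y deg -0.1 xslope 2.0 top z at axis 0.0839 y range -0.1662 -0.0963
```

Call:
{"api": "play_rows", "payload": {"gripper": [1,1,1,1,1], "offset": [[0,0.002,0.0005],[0,0.002,0.0005],[0,0,0],[0,0,0],[0,0,0]], "turn": [0,0,0,0,0]}}

```text
time: 5.92
tcp_pos: [0.5878, -0.1227, 0.0981]
tool_rot: [2.224, 2.207, -0.015]
force: [4.4, -29.6, -28.0]
grip_width: 0.335
finger_force: 92.4
```

```bash
python3 m.py
```

```text
tcp [ 0.5878 -0.1227  0.0981] F [  4.4 -29.6 -28. ] M [-6.42 -1.2   0.09] t 5.92
scene 378 173 tilt to +y deg 9.1 xslope -0.2 top z at axis 0.0908 y range -0.1609 -0.0918
```

Tipped 9° to the dial end. Now the other way, working it up.

Call:
{"api": "play_rows", "payload": {"gripper": [1,1,1,1,1], "offset": [[0,-0.0025,0.001],[0,-0.0025,0.001],[0,-0.0025,0.001],[0,-0.0025,0.001],[0,-0.0025,0.001]], "turn": [0,0,0,0,0]}}

```text
time: 6.6
tcp_pos: [0.5874, -0.1242, 0.1008]
tool_rot: [-2.219, -2.219, 0.006]
force: [7.9, -1.7, -38.2]
grip_width: 0.335
finger_force: 93.6
```

```bash
python3 m.py
```

```text
tcp [ 0.5874 -0.1242  0.1008] F [  7.9  -1.7 -38.2] M [ 0.55 -1.93  0.07] t 6.6
scene 381 169 tilt to +y deg 7.4 xslope -1.8 top z at axis 0.0926 y range -0.1614 -0.0924
```

Call:
{"api": "play_rows", "payload": {"gripper": [1,1,1,1,1], "offset": [[0,-0.0025,0.001],[0,-0.0025,0.001],[0,-0.0025,0.001],[0,-0.0025,0.001],[0,0,0]], "turn": [0,0,0,0,0]}}

```text
time: 7.28
tcp_pos: [0.5872, -0.1306, 0.1052]
tool_rot: [-2.213, -2.218, 0.002]
force: [3.7, 7.3, -25.4]
grip_width: 0.337
finger_force: 93.9
```

```bash
python3 m.py
```

```text
tcp [ 0.5872 -0.1306  0.1052] F [  3.7   7.3 -25.4] M [ 2.31 -1.02 -0.13] t 7.28
scene 408 178 tilt to +y deg 3.2 xslope -3.3 top z at axis 0.0963 y range -0.1652 -0.096
```

Call:
{"api": "play_rows", "payload": {"gripper": [1,1,1,1,1], "offset": [[0,-0.0025,-0.001],[0,-0.0025,-0.001],[0,-0.0025,-0.001],[0,-0.0025,-0.001],[0,0,0]], "turn": [0,0,0,0,0]}}

```text
time: 7.95
tcp_pos: [0.5883, -0.1363, 0.1042]
tool_rot: [-2.208, -2.22, -0.008]
force: [-5.6, 21.5, 8.8]
grip_width: 0.332
finger_force: 98.3
```

```bash
python3 m.py
```

```text
tcp [ 0.5883 -0.1363  0.1042] F [-5.6 21.5  8.8] M [ 5.41  1.48 -0.22] t 7.95
scene 399 181 tilt to +y deg -0.9 xslope 0.0 top z at axis 0.0946 y range -0.1667 -0.0985
```

Call:
{"api": "play_rows", "payload": {"gripper": [1,1,1,1,1], "offset": [[0,-0.0025,0],[0,-0.0025,0],[0,-0.0025,0],[0,-0.0025,0],[0,0,0]], "turn": [0,0,0,0,0]}}

```text
time: 8.62
tcp_pos: [0.5887, -0.1434, 0.1042]
tool_rot: [-2.204, -2.219, -0.012]
force: [-4.8, 30.0, 11.9]
grip_width: 0.334
finger_force: 98.2
```

```bash
python3 m.py
```

```text
tcp [ 0.5887 -0.1434  0.1042] F [-4.8 30.  11.9] M [ 7.17  1.63 -0.6 ] t 8.62
scene 408 172 tilt to +y deg -4.9 xslope -1.7 top z at axis 0.0954 y range -0.1703 -0.1011
```

Call:
{"api": "play_rows", "payload": {"gripper": [1,1,1,1,1], "offset": [[0,-0.0025,0],[0,-0.0025,0],[0,-0.0025,0],[0,0,0],[0,0,0]], "turn": [0,0,0,0,0]}}

```text
time: 9.3
tcp_pos: [0.5887, -0.1451, 0.1044]
tool_rot: [-2.196, -2.218, -0.018]
force: [-9.3, 45.7, 22.3]
grip_width: 0.337
finger_force: 99.4
```

```bash
python3 m.py b
```

```text
tcp [ 0.5887 -0.1451  0.1044] F [-9.3 45.7 22.3] M [10.42  2.47 -1.  ] t 9.3
scene 415 167 tilt to +y deg -5.9 xslope 1.6 top z at axis 0.0958 y range -0.171 -0.1018
```

Call:
{"api": "play_rows", "payload": {"gripper": [1,1,1,1,1], "offset": [[0,0,0.001],[0,-0.001,0.001],[0,-0.001,0.001],[0,-0.001,0.001],[0,0,0]], "turn": [0,0,0,0,0]}}

```text
time: 9.98
tcp_pos: [0.5892, -0.1593, 0.1077]
tool_rot: [-2.212, -2.221, -0.006]
force: [0.7, 14.5, -3.9]
grip_width: 0.337
finger_force: 96.3
```

```bash
python3 m.py b
```

```text
tcp [ 0.5892 -0.1593  0.1077] F [ 0.7 14.5 -3.9] M [ 3.72 -0.03 -0.02] t 9.97
scene 514 148 tilt to +y deg -18.3 xslope -1.7 top z at axis 0.1036 y range -0.1739 -0.1075
```

View pics/b_scene.png

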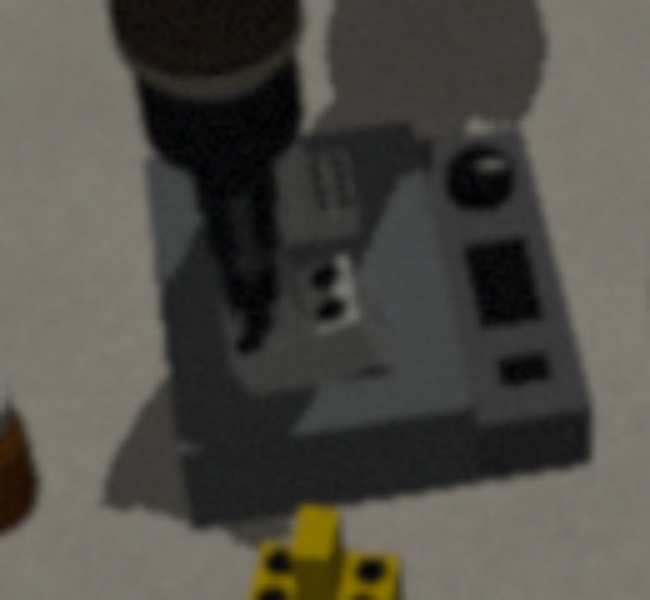

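The block snapped past to -18°: its +y end popped free of the bar and the -y end is still in the well. I'll bring it back gently to about -8° and then level it.

Call:
{"api": "play_rows", "payload": {"gripper": [1,1,1,1,1], "offset": [[0,0.003,0],[0,0.003,0],[0,0.003,0],[0,0.002,0],[0,0,0]], "turn": [0,0,0,0,0]}}

```text
time: 10.65
tcp_pos: [0.5892, -0.1549, 0.1088]
tool_rot: [2.222, 2.221, -0.0]
force: [-0.8, -0.4, -3.7]
grip_width: 0.333
finger_force: 96.3
```

```bash
python3 m.py
```

```text
tcp [ 0.5892 -0.1549  0.1088] F [-0.8 -0.4 -3.7] M [ 0.    0.08 -0.05] t 10.65
scene 513 165 tilt to +y deg -16.7 xslope -0.1 top z at axis 0.1038 y range -0.17 -0.1035
```

```bash
python3 - <<'E'
from plant import *
from h import *
d=snapshot("scene");np.savez("s3.npz",**d);i=d["img"][175:245,215:305,::-1].astype(float)
a=np.load("scene0.npz")
cv2.imwrite("pics/s3.png",cv2.resize(np.clip(255*(i/255)**.6,0,255).astype(np.uint8),None,fx=8,fy=8,interpolation=cv2.INTER_CUBIC))
P=cloud(d)
for v in range(196,232,2):
    print(v,[f"{1000*P[v,u,1]:.0f}/{1000*P[v,u,2]:.0f}" for u in range(236,288,3)])
E
```

```text
196 ['-190/67', '-182/69', '-175/67', '-166/190', '-159/184', '-153/213', '-145/182', '-138/186', '-127/71', '-120/73', '-112/71', '-103/65', '-96/69', '-88/65', '-80/74', '-72/68', '-64/70', '-57/73']
198 ['-191/68', '-183/68', '-175/70', '-167/182', '-160/182', '-153/212', '-146/202', '-139/175', '-128/69', '-120/68', '-113/72', '-105/69', '-97/70', '-89/70', '-81/71', '-73/68', '-65/68', '-57/67']
200 ['-192/68', '-184/68', '-176/69', '-168/179', '-161/209', '-154/210', '-147/213', '-141/209', '-129/69', '-121/70', '-113/65', '-106/71', '-98/64', '-90/64', '-82/69', '-74/70', '-66/68', '-58/66']
202 ['-192/68', '-185/69', '-177/67', '-169/69', '-161/210', '-155/212', '-148/208', '-141/206', '-130/72', '-122/70', '-116/109', '-109/110', '-99/69', '-91/67', '-83/67', '-75/67', '-68/69', '-60/70']
204 ['-193/69', '-185/70', '-178/69', '-170/69', '-162/205', '-155/202', '-149/192', '-142/195', '-133/118', '-125/107', '-117/111', '-110/112', '-102/108', '-92/71', '-84/69', '-77/69', '-69/66', '-60/63']
206 ['-194/66', '-186/68', '-178/69', '-171/68', '-163/191', '-156/190', '-149/185',
[... 1850 characters left out ...]
140/77', '-133/79', '-125/75', '-117/70', '-108/42', '-101/45', '-95/67', '-87/65', '-80/70', '-72/65']
226 ['-201/67', '-193/66', '-186/69', '-178/70', '-171/68', '-163/75', '-156/71', '-148/67', '-141/69', '-133/67', '-126/70', '-118/70', '-111/70', '-103/66', '-96/69', '-88/69', '-81/70', '-73/68']
228 ['-201/70', '-194/67', '-186/70', '-179/67', '-171/68', '-164/65', '-156/69', '-149/67', '-141/65', '-134/68', '-127/70', '-119/69', '-112/68', '-104/65', '-97/69', '-89/69', '-82/69', '-74/67']
230 ['-202/69', '-194/69', '-187/69', '-180/71', '-172/66', '-165/73', '-157/68', '-150/70', '-142/66', '-135/68', '-128/69', '-120/65', '-113/69', '-105/68', '-98/65', '-90/67', '-83/70', '-75/67']
```

View pics/s3.png

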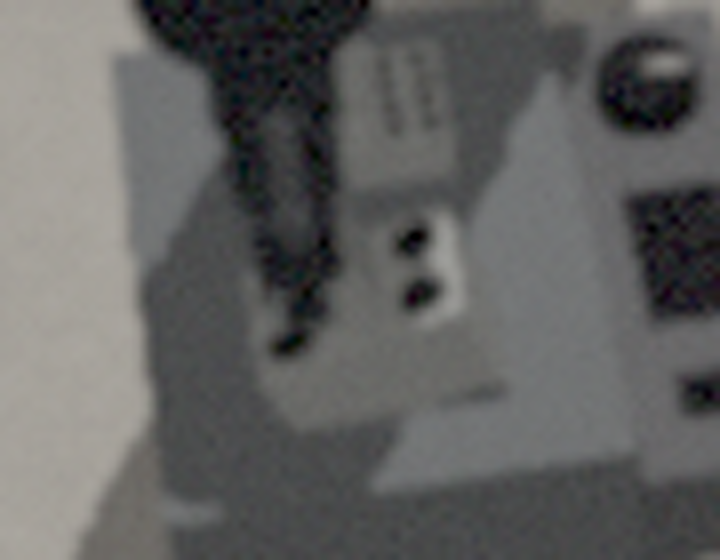

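The picture shows the -y end low in the well and the +y end about 7 mm above the mouth. The pad has slid towards -y on the grip (finger at crop (290,300), grip edge at about (370,230)). I'll lower the -y corner to the well floor, level the block there, re-centre the grasp, and then repeat the rock under better control.

Call:
{"api": "play_rows", "payload": {"gripper": [1,1,1,1,1], "offset": [[0,-0.004,0],[0,-0.004,-0.002],[0,0,-0.003],[0,0,-0.003],[0,0,-0.001]], "turn": [0,0,0,0,0]}}

```text
time: 11.38
tcp_pos: [0.5894, -0.1573, 0.1015]
tool_rot: [-2.214, -2.22, -0.009]
force: [-10.1, 19.2, 28.2]
grip_width: 0.335
finger_force: 100.0
```

```bash
python3 m.py
```

```text
tcp [ 0.5894 -0.1573  0.1015] F [-10.1  19.2  28.2] M [ 4.78  2.47 -0.02] t 11.38
scene 473 161 tilt to +y deg -18.5 xslope 0.4 top z at axis 0.0972 y range -0.1719 -0.105
```

Call:
{"api": "play_rows", "payload": {"gripper": [1,1,1,1,1], "offset": [[0,0.005,0],[0,0.004,-0.001],[0,0.003,-0.001],[0,0.003,-0.001],[0,0,0]], "turn": [0,0,0,0,0], "squeeze": 60}}

```text
time: 12.05
tcp_pos: [0.5893, -0.1562, 0.1011]
tool_rot: [2.222, 2.209, -0.004]
force: [-12.3, -15.9, 31.5]
grip_width: 0.337
finger_force: 101.2
```

```bash
python3 m.py
```

```text
tcp [ 0.5893 -0.1562  0.1011] F [-12.3 -15.9  31.5] M [-2.43  3.08  0.45] t 12.05
scene 465 159 tilt to +y deg -18.0 xslope -1.3 top z at axis 0.0968 y range -0.1715 -0.1045
```

Call:
{"api": "play_rows", "payload": {"gripper": [1,1,1,1,1], "offset": [[0,0.003,0],[0,0.003,0],[0,0.002,0],[0,0,0],[0,0,0]], "turn": [0,0,0,0,0], "squeeze": 50}}

```text
time: 12.72
tcp_pos: [0.5891, -0.155, 0.1022]
tool_rot: [2.222, 2.199, -0.011]
force: [-14.0, -31.9, 33.6]
grip_width: 0.335
finger_force: 101.2
```

```bash
python3 m.py
```

```text
tcp [ 0.5891 -0.155   0.1022] F [-14.  -31.9  33.6] M [-6.43  3.56  0.76] t 12.72
scene 460 151 tilt to +y deg -18.1 xslope 0.9 top z at axis 0.0968 y range -0.1704 -0.1041
```

The +y bottom corner is resting on the rim of the +y wall, about 3 mm too far over, so it can't drop in. I'll lift slightly, shift to -y and lower again.

Call:
{"api": "play_rows", "payload": {"gripper": [1,1,1,1,1], "offset": [[0,-0.005,0.005],[0,-0.005,0.004],[0,-0.006,0],[0,-0.006,0],[0,-0.004,0]], "turn": [0,0,0,0,0], "squeeze": 100}}

```text
time: 13.4
tcp_pos: [0.5894, -0.1591, 0.1055]
tool_rot: [-2.211, -2.22, -0.008]
force: [-5.4, 21.9, 12.0]
grip_width: 0.333
finger_force: 101.0
```

```bash
python3 m.py
```

```text
tcp [ 0.5894 -0.1591  0.1055] F [-5.4 21.9 12. ] M [ 5.8   1.32 -0.08] t 13.4
scene 502 156 tilt to +y deg -19.5 xslope -1.1 top z at axis 0.1019 y range -0.1735 -0.1068
```

Call:
{"api": "play_rows", "payload": {"gripper": [1,1,1,1,1], "offset": [[0,-0.004,0.001],[0,-0.002,-0.001],[0,0,-0.003],[0,0,-0.003],[0,0,-0.001]], "turn": [0,0,0,0,0]}}

```text
time: 14.08
tcp_pos: [0.5897, -0.1645, 0.1006]
tool_rot: [-2.21, -2.221, -0.01]
force: [-12.9, 21.2, 38.7]
grip_width: 0.338
finger_force: 105.2
```

```bash
python3 m.py
```

```text
tcp [ 0.5897 -0.1645  0.1006] F [-12.9  21.2  38.7] M [ 5.67  3.28 -0.02] t 14.07
scene 510 159 tilt to +y deg -24.6 xslope -3.7 top z at axis 0.1013 y range -0.1736 -0.1089
```

Pushing to -y only tips it further. I'll change approach: lift until the -y bottom corner just clears the rim, set that corner on the heater top beside the well, then press lightly while moving +y so the block turns level in the pads. That also carries it back over its well.

Call:
{"api": "play_rows", "payload": {"gripper": [1,1,1,1,1], "offset": [[0,0.006,0.003],[0,0.002,0.004],[0,0,0.004],[0,0,0.003],[0,0,0]], "turn": [0,0,0,0,0]}}

```text
time: 14.75
tcp_pos: [0.5894, -0.1643, 0.113]
tool_rot: [2.222, 2.22, -0.0]
force: [-0.4, 0.8, -2.9]
grip_width: 0.334
finger_force: 100.1
```

```bash
cat >> m.py <<'E'
E
python3 - <<'E'
s=open('m.py').read()
s=s.replace('        if save:','''        Q=q[K];th=np.arctan(-c[1]);yc=(Q[:,1].min()+Q[:,1].max())/2;zc=c[2]+c[1]*(yc+.134)-.0029;yc-=.0033
        bz=zc-.04*np.cos(th);by=yc-.04*np.sin(th)
        print("mm: bottom centre y,z(above mouth)",((by+.1345)*1e3).round(1),((bz-.065)*1e3).round(1),"-y corner",((by+.1345-.035*np.cos(th))*1e3).round(1),((bz-.065+.035*np.sin(th))*1e3).round(1),"+y corner",((by+.1345+.035*np.cos(th))*1e3).round(1),((bz-.065-.035*np.sin(th))*1e3).round(1))
        if save:''')
open('m.py','w').write(s)
E
python3 m.py
```

```text
tcp [ 0.5894 -0.1643  0.113 ] F [-0.4  0.8 -2.9] M [-0.11  0.03  0.04] t 14.75
scene 548 154 tilt to +y deg -24.0 xslope 1.0 top z at axis 0.1121 y range -0.1749 -0.1102
mm: bottom centre y,z(above mouth) 4.9 3.9 -y corner -27.0 -10.3 +y corner 36.9 18.1
```

Call:
{"api": "play_rows", "payload": {"gripper": [1,1,1,1,1], "offset": [[0,0,0.006],[0,0,0.006],[0,-0.005,0],[0,-0.006,0],[0,-0.006,0]], "turn": [0,0,0,0,0]}}

```text
time: 15.42
tcp_pos: [0.5891, -0.1814, 0.1247]
tool_rot: [-2.222, -2.221, 0.0]
force: [-1.2, 0.6, -3.4]
grip_width: 0.335
finger_force: 100.1
```

```bash
python3 m.py
```

```text
tcp [ 0.5891 -0.1814  0.1247] F [-1.2  0.6 -3.4] M [-0.07  0.01  0.01] t 15.43
scene 534 149 tilt to +y deg -21.1 xslope -2.7 top z at axis 0.1311 y range -0.1889 -0.1264
mm: bottom centre y,z(above mouth) -12.0 16.8 -y corner -44.7 4.2 +y corner 20.6 29.4
```

Call:
{"api": "play_rows", "payload": {"gripper": [1,1,1,1,1], "offset": [[0,0,-0.003],[0,0.001,-0.002],[0,0.002,-0.001],[0,0.002,-0.001],[0,0.002,0]], "turn": [0,0,0,0,0], "squeeze": 50}}

```text
time: 16.1
tcp_pos: [0.5896, -0.1797, 0.1222]
tool_rot: [2.22, 2.212, -0.002]
force: [-11.3, -12.1, 32.6]
grip_width: 0.336
finger_force: 104.6
```

```bash
sed -i 's/zhi=.135/zhi=.148/' m.py; python3 m.py
```

```text
tcp [ 0.5896 -0.1797  0.1222] F [-11.3 -12.1  32.6] M [-3.33  3.22  0.06] t 16.1
scene 598 151 tilt to +y deg -21.3 xslope -1.4 top z at axis 0.1277 y range -0.1886 -0.1258
mm: bottom centre y,z(above mouth) -11.5 13.5 -y corner -44.1 0.8 +y corner 21.1 26.2
```

Call:
{"api": "play_rows", "payload": {"gripper": [0.72,0.72], "offset": [[0,0,0],[0,0,0]], "turn": [0,0], "squeeze": 50}}

```text
time: 16.4
tcp_pos: [0.5896, -0.18, 0.1222]
tool_rot: [2.221, 2.212, -0.002]
force: [-12.4, -9.6, 35.2]
grip_width: 0.334
finger_force: 104.6
```

Call:
{"api": "play_rows", "payload": {"gripper": [0.67], "offset": [[0,0,0]], "turn": [0]}}

```text
time: 16.52
tcp_pos: [0.5896, -0.18, 0.1222]
tool_rot: [2.221, 2.212, -0.002]
force: [-11.7, -9.6, 34.3]
grip_width: 0.333
finger_force: 104.6
```

Call:
{"api": "play_rows", "payload": {"gripper": [0.655], "offset": [[0,0,0]], "turn": [0]}}

```text
time: 16.65
tcp_pos: [0.5903, -0.1772, 0.1215]
tool_rot: [2.22, 2.215, 0.002]
force: [-8.9, -1.2, 29.1]
grip_width: 0.346
finger_force: 34.9
```

Call:
{"api": "play_rows", "payload": {"gripper": [1,1,1,1,1], "offset": [[0,0.002,0],[0,0.003,0],[0,0.003,-0.001],[0,0.003,-0.001],[0,0,0]], "turn": [0,0,0,0,0], "squeeze": 40}}

```text
time: 17.27
tcp_pos: [0.5902, -0.1634, 0.118]
tool_rot: [2.22, 2.22, 0.003]
force: [-4.7, 0.8, 18.1]
grip_width: 0.344
finger_force: 39.5
```

```bash
python3 m.py
```

```text
tcp [ 0.5902 -0.1634  0.118 ] F [-4.7  0.8 18.1] M [-0.12  1.37 -0.03] t 17.27
scene 568 166 tilt to +y deg -9.8 xslope 1.1 top z at axis 0.1154 y range -0.1834 -0.1142
mm: bottom centre y,z(above mouth) -10.8 5.5 -y corner -45.3 -0.4 +y corner 23.7 11.5
```

The 40 N grip lets it turn, and the tilt is down to -9.8°. Continuing.

Call:
{"api": "play_rows", "payload": {"gripper": [1,1,1,1,1], "offset": [[0,0.002,-0.001],[0,0.002,-0.001],[0,0.002,-0.001],[0,0,0],[0,0,0]], "turn": [0,0,0,0,0]}}

```text
time: 17.95
tcp_pos: [0.5903, -0.1568, 0.1152]
tool_rot: [2.22, 2.22, 0.004]
force: [-6.5, 2.8, 21.3]
grip_width: 0.346
finger_force: 40.1
```

```bash
python3 m.py
```

```text
tcp [ 0.5903 -0.1568  0.1152] F [-6.5  2.8 21.3] M [ 0.27  1.6  -0.09] t 17.95
scene 532 176 tilt to +y deg -5.2 xslope 0.4 top z at axis 0.1118 y range -0.18 -0.1106
mm: bottom centre y,z(above mouth) -10.5 3.0 -y corner -45.3 -0.2 +y corner 24.4 6.2
```

Call:
{"api": "play_rows", "payload": {"gripper": [1,1,1,1,1], "offset": [[0,0.0025,-0.0012],[0,0.0025,-0.0012],[0,0.002,-0.0008],[0,0,0],[0,0,0]], "turn": [0,0,0,0,0]}}

```text
time: 18.62
tcp_pos: [0.5901, -0.1507, 0.1121]
tool_rot: [2.22, 2.219, 0.003]
force: [-6.4, 0.5, 22.0]
grip_width: 0.347
finger_force: 40.0
```

```bash
python3 m.py; python3 m.py; python3 m.py
```

```text
tcp [ 0.5901 -0.1507  0.1121] F [-6.4  0.5 22. ] M [-0.16  1.66 -0.04] t 18.62
scene 501 174 tilt to +y deg 0.5 xslope -2.1 top z at axis 0.108 y range -0.1768 -0.1066
mm: bottom centre y,z(above mouth) -10.8 0.2 -y corner -45.8 0.4 +y corner 24.2 -0.1
tcp [ 0.5901 -0.1507  0.1121] F [-6.5  0.3 23.4] M [-0.19  1.64  0.01] t 18.68
scene 501 181 tilt to +y deg 0.8 xslope 0.0 top z at axis 0.1076 y range -0.1768 -0.107
mm: bottom centre y,z(above mouth) -11.3 -0.2 -y corner -46.3 0.3 +y corner 23.7 -0.7
tcp [ 0.5901 -0.1507  0.1121] F [-6.1  0.7 21.6] M [-0.13  1.63 -0.04] t 18.73
scene 505 176 tilt to +y deg -0.2 xslope -0.4 top z at axis 0.108 y range -0.1768 -0.1073
mm: bottom centre y,z(above mouth) -10.7 0.1 -y corner -45.7 -0.0 +y corner 24.3 0.2
```

Level within about 0.5°. Now I'll firm up the grip, lift, and centre it over the well.

Call:
{"api": "play_rows", "payload": {"gripper": [1,1,1,1,1], "offset": [[0,0,0],[0,0,0.002],[0,0,0.004],[0,0,0.004],[0,0,0]], "turn": [0,0,0,0,0], "squeeze": 70}}

```text
time: 19.4
tcp_pos: [0.5895, -0.1496, 0.1197]
tool_rot: [2.221, 2.222, 0.0]
force: [0.4, -0.3, -3.6]
grip_width: 0.34
finger_force: 69.2
```

Call:
{"api": "play_rows", "payload": {"gripper": [1,1,1,1,1], "offset": [[0,0.003,0.003],[0,0.004,0.003],[0,0.004,0.002],[0,0,0],[0,0,0]], "turn": [0,0,0,0,0]}}

```text
time: 20.02
tcp_pos: [0.5893, -0.1387, 0.1276]
tool_rot: [2.221, 2.221, -0.0]
force: [-0.5, 0.8, -3.6]
grip_width: 0.343
finger_force: 69.2
```

```bash
python3 m.py;python3 m.py;python3 m.py c
```

```text
tcp [ 0.5893 -0.1387  0.1276] F [-0.5  0.8 -3.6] M [-0.07 -0.03  0.02] t 20.02
scene 534 184 tilt to +y deg -0.4 xslope -0.8 top z at axis 0.123 y range -0.1644 -0.095
mm: bottom centre y,z(above mouth) 1.8 15.2 -y corner -33.2 14.9 +y corner 36.8 15.4
tcp [ 0.5893 -0.1388  0.1276] F [ 0.3  0.  -3.6] M [ 0.01 -0.03 -0.01] t 20.07
scene 529 180 tilt to +y deg -0.4 xslope -0.2 top z at axis 0.1231 y range -0.1644 -0.0949
mm: bottom centre y,z(above mouth) 1.8 15.2 -y corner -33.2 15.0 +y corner 36.8 15.4
tcp [ 0.5892 -0.1389  0.1275] F [-0.3 -0.3 -2.4] M [-0.05  0.04  0.  ] t 20.12
scene 530 188 tilt to +y deg 0.1 xslope 0.9 top z at axis 0.1229 y range -0.1648 -0.0949
mm: bottom centre y,z(above mouth) 1.3 15.0 -y corner -33.7 15.0 +y corner 36.3 14.9
```

View pics/c_scene.png

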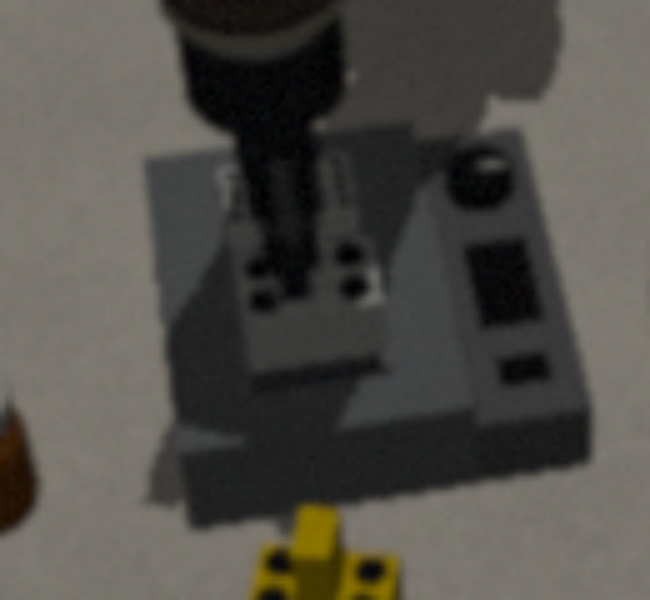

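The block hangs level about 15 mm above its well (crop (310,310)), and the jar, box and other block look untouched. I'll make a 1.5 mm correction and let it settle, then hand in.

Call:
{"api": "play_rows", "payload": {"gripper": [1,1,1,1,1], "offset": [[-0.0005,-0.0015,0],[0,0,0],[0,0,0],[0,0,0],[0,0,0]], "turn": [0,0,0,0,0]}}

```text
time: 20.8
tcp_pos: [0.5888, -0.1401, 0.1276]
tool_rot: [-2.221, -2.222, -0.0]
force: [-0.3, 0.8, -3.5]
grip_width: 0.338
finger_force: 69.2
```

```bash
python3 m.py; python3 -c "
from plant import *
print(job_done())"
```

```text
tcp [ 0.5888 -0.1401  0.1276] F [-0.3  0.8 -3.5] M [-0.07 -0.03  0.  ] t 20.8
scene 532 177 tilt to +y deg 0.2 xslope -2.6 top z at axis 0.1239 y range -0.1657 -0.0965
mm: bottom centre y,z(above mouth) -0.1 16.0 -y corner -35.1 16.1 +y corner 34.9 15.8
the job is handed in; nothing more can be done
None
```

I handed the job in at 20.8 s with the block free and held level about 15 mm above its own well, but the rocking overshot: it tipped 9° to the dial end, then snapped to about 18° the other way (24° at worst while I tried to reseat it), and I levelled it by pressing its end on the heater top beside the well.

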